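# Make up the lit cake display on the patisserie counter

## Task

The swing lamp hangs low over the loose wooden board: first swing it aside until its shade is over the marble slab or further round, then push the wooden board flush against the marble slab so that no gap is left along the whole joint and their ends stay roughly in line. Set the loaf cake in its copper mould down upright, wholly on the wooden board and lengthways along it, then swing the lamp back so that its shade hangs over the middle of the loaf and stays there. Leave the tart, the jar and the mug where they are.

Things in the scene. Friction and masses are not known exactly. Their poses are not given: they have to be found in the camera images.
- slab: White marble display slab, fixed to the counter, 180 (x) x 140 (y) x 28 (z) mm. Origin: centre of its underside, on the counter (z = 0). Its y axis points away from the wooden board; the face at y = -70 mm is the one the board is to meet. A tart stands on it.
- board: Loose pale wooden board, 180 (x) x 130 (y) x 28 (z) mm, about 0.45 kg, flat on the counter on the slab's -y side, with a gap of 35 to 75 mm and turned up to 0.12 rad against the slab. Origin: centre of its underside; x is its long axis. Its face at y = +65 mm is to meet the slab's face at y = -70 mm. Too wide to grasp: it is pushed along the counter at its other long face (y = -65 mm).
- board_corner_near (a point): Point on the board's face that is to meet the slab, 2 mm from the end nearer to the robot (board x = -88, y = +65, z = 14 mm).
- board_corner_far (a point): Point on the board's face that is to meet the slab, 2 mm from the end farther from the robot (board x = +88, y = +65, z = 14 mm).
- loaf: Loaf cake in a copper rectangular mould, rigid, 130 (x) x 56 (y) x 61 (z) mm; the copper sides are upright, 52 mm high, the brown crust stands above them; about 0.4 kg. Origin: centre of its underside; x is its long axis. It stands on a wire rack (fixed, 200 x 110 mm, 8 mm high) at the robot's right. It is grasped from above across its 56 mm width.
- lamp (a joint): Swing angle of the lamp arm about the upright axis of its brass post, rad, range -1 to 1; seen from above it grows counter-clockwise, and growing moves the shade away from the slab (towards the board's side, -y). The joint is stiff: the shade moves under about 2.5 N at the grip, and stays where it is left. At 0 the arm points from the post roughly along the slab's -x, towards the robot.
- lamp_pivot (a point): Point on the lamp post's axis at the height of the horizontal arm, 227 mm above the counter. The arm (tube 14 mm thick) runs from here 200 mm to the shade. The brass post is 20 mm thick with a round foot of 80 mm, fixed beyond the slab and board.
- lamp_shade (a point): Centre of the mouth of the green conical shade (90 mm wide at the mouth, 66 mm high), at its underside, 165 mm above the counter; 200 mm horizontally from lamp_pivot.
- lamp_grip (a point): Point on the upright wooden handle of the lamp: a round rod 18 mm thick, straight above the shade's centre, its top 287 mm above the counter; it stands 50 mm clear above the arm tube. This point lies 20 mm below its top (267 mm above the counter). Pinch it from above or push it sideways.
- tart: Bystander: round tart, 110 mm across, 28 mm high, loose on top of the marble slab. Origin: centre of its underside. Leave it alone.
- jar: Bystander: amber glass jar with brass lid, 72 mm across, 120 mm high, loose on the counter. Origin: centre of its underside. Leave it alone.
- mug: Bystander: blue mug with a handle, 76 mm across, 90 mm high, loose on the counter. Origin: centre of its underside. Leave it alone.
There are look-alikes about, which are no part of the job. What is shaped like the loaf but green is not meant. There is more than one size of the board; the one meant has the size given above.

How it is judged (in metres and radians):
On the way, in this order (a step that is already met when the one before it is completed fails the run):
1. the lamp has been swung aside: the centre of its shade is over the slab (no more than 35 mm on the board's side of the slab's centre line) or further round (y of lamp_shade in the frame of slab above -0.035 m), for 0.2 s.
2. the board is flush against the slab: no gap above 5 mm at either corner, ends in line within 30 mm (y of each of board_corner_near, board_corner_far in the frame of slab above -0.075 m and x of board in the frame of slab between -0.03 and 0.03 m and height (world z) of board below 0.004 m), for 0.2 s.
3. the loaf stands upright on the board, lengthways, released (all of step 2 and x of loaf in the frame of board between -0.03 and 0.03 m and y of loaf in the frame of board between -0.042 and 0.042 m and z of loaf in the frame of board between 0.024 and 0.032 m and angle between loaf's own z axis and vertical below 0.1 rad and angle between the x axis of loaf and the x axis of board, either way round below 0.3 rad and contact force between loaf and the fingers below 0.2 N), for 0.2 s.
4. the shade hangs over the loaf, centre within 40 mm of the loaf's centre, at rest (horizontal distance between lamp_shade and loaf below 0.04 m and velocity of joint lamp between -0.03 and 0.03 rad/s and x of loaf in the frame of board between -0.03 and 0.03 m and y of loaf in the frame of board between -0.042 and 0.042 m and z of loaf in the frame of board between 0.024 and 0.032 m and angle between loaf's own z axis and vertical below 0.1 rad and angle between the x axis of loaf and the x axis of board, either way round below 0.3 rad and contact force between loaf and the fingers below 0.2 N), for 0.2 s.
At the end, for the whole second after the job is handed in: Board flush to slab (gap at most 5 mm at both corners, ends in line within 30 mm); loaf upright, released on the board (within 30 mm along and 42 mm across of its centre, long axes within 0.3 rad); shade centre within 40 mm of the loaf centre seen from above; all at rest (all of step 2 and all of step 4 and linear speed of each of loaf, board below 0.01 m/s); the robot touches nothing.
It fails at once if the tart, jar or mug is moved more than 30 mm or tipped (distance of any of tart, jar, mug from where it was at the start of the episode above 0.03 m or angle between any of tart, jar, mug's own z axis and vertical above 0.35 rad).
It fails at once if the loaf is tipped over (angle between loaf's own z axis and vertical above 0.7 rad).
It also fails if it takes over 72 s, if anything falls off the work surface, if the arm or the gripper's body presses on something with over 40 N, if the wrist force passes 120 N, or if a joint passes its speed limit or range.

## Robot

A 6-joint arm with a two-finger parallel gripper is mounted at the origin on the work surface. World frame = base frame: x ahead of the robot, y to its left, z up, the work surface at z = 0. Lengths are in m, angles in degrees, forces in N, time in s.
With the tool pointing down it reaches from about 0.35 to 0.875 m from the base axis. Payload 4.2 kg.
Tool frame: the origin (TCP) lies midway between the tips of the shut fingers; the grasp point (between the pads) lies 19 mm behind it; z points along the fingers, y is the direction in which the jaws open and shut (so a half turn about z gives the same grasp; the last joint's range is limited). The gripper opens to 87 mm and grips with 3 to 60 N. Pads are 19 mm wide; open, the fingers measure 117 mm over their backs; the gripper's body (75 mm by 190 mm) begins 51 mm behind the grasp point.
Start: joints at [-61.444, 22.042, 0.453, 0, -68.411, -14.817], TCP at [0.148, -0.607, 0.223] pointing down, gripper open.
Joint ranges: [-179.83, 179.83], [-69.29, 118.12], [-61.27, 80.66], [-181.25, 117.63], [-171.15, -9.14], [-177.46, 177.46]. Speed limits (degrees/s): [159.86, 159.86, 180, 180, 180, 180].

## Interface

Orientations are given as a 3x3 rotation matrix whose columns are the frame's x, y, z axes.
In Python, from station import r gives the robot as it stands.
- The arm moves only by the tool carry_out, never from a script. Its argument "steps" is a list of rows, each a list of 2 entries, a list of its own where there are three numbers: the shift along the tool's x, y, z in cm, then the turn about the tool's z in degrees. In form: [[[x, y, z], twist], ...]. A call has 1 to 20 rows; each row is the pose to reach, as a shift and turn from the pose measured when the call began, along the tool's axes at that moment; what a row does not reach only later rows make up. A row lasts 1/10 s, in which the tool goes at most 50 mm and 8.59 degrees, less where a joint would pass 70% of its speed; a pose out of reach is approached as far as the arm can. A call with a gripper value outside its range is refused whole. "gripper" is the gripper's target within -1 to 1 (fully open at 1, half-way at 0, shut at -1), set as the call begins (left out, the last holds). The fingers move at their own pace and stop on an object; the grip force is fixed at half the most. Time passes only in rows, so rows that repeat a pose let the fingers close. It gives the time, the measured TCP pose, the force and the opening at its end, in the units of the state.
- r.sense(): the state, without advancing time (a new reading comes with each control period).
- r.capture(name): name is "side" or "top" or "wrist"; returns the picture (480x640x3 uint8, red, green, blue); there is no depth.
- r.calibration(name): a dict with "camera_matrix" (3x3 intrinsics, pixels), "world_from_camera" (4x4, takes a point from camera to world coordinates). Camera axes: x right, y up, looking along -z (the intrinsics and any distortion apply to the point x, -y, -z); pixel columns grow to the right and rows downward; lengths in m; the calibration is good to about 2 mm. A picture is of the moment at which its call begins: read the wrist's pose just before it. calibration takes no time and is no camera call; for the wrist camera it gives the pose at the moment of the call.
- r.finish_job(): hands the job in, once; it reports no verdict.
Trained networks look in the newest picture that a camera, given by its name, has taken for a name from the list of things; names that differ only in an ending like _2 or _b are one class to them, and where a whole thing is asked for, a point or a joint stands for the part that bears it (a point fixed in the world has none). Each returns a list of dicts, best first, with "confidence" (0 to 1); they miss things now and then, are a little off and sometimes report something else, mostly with a low value. They report only what shows in the picture. A call takes as long as a camera call. They do not tell look-alikes from the thing itself.
- r.cut_out(camera, target): "pixels" (480x640 bool, what is visible of it).
- r.place_of(camera, target): "centre" ([x, y, z] in m, in world coordinates, good to about 4 mm: a listed point, or the origin of a listed thing).
The state is a dict: "time_s": time; "joints": joint angles; "joint_velocities": joint speeds; "effort": joint torques, N m; "tcp_pos": TCP position; "ee_rot": TCP orientation; "wrist_force": force on the tool from outside, world axes, zero at the start; "moment": the same for the moment, N m; "gripper_width": opening from 0.0 (shut) to 1.0 (fully open).
Only numpy, scipy, OpenCV 4.12 (cv2) and the standard library are available. Lean on these libraries where they do the work, as an engineer would, in place of code of your own. Each camera call takes 0.05 s, during which the arm holds its last target. There are 200 camera calls.

## Working session

There is one attempt and no reset: what is moved stays moved. The work goes in short steps, Python scripts to look and compute and a tool call to move; the robot and the scene stay as the last step left them, time stands still between calls to the robot, and variables do not carry over. Pictures are saved under pics/ and viewed, about 8 in all and at most 12, crops included, and the job is handed in when it is done.

Besides the shell and the picture viewer there is one more tool, called after "Request:" by a JSON object that holds its "op" and its "data". carry_out: Moves the arm, as the interface text tells. Its arguments: {"type":"object","properties":{"steps":{"type":"array","items":{"type":"array"}},"gripper":{"type":"number"}},"required":["steps"]}

```bash
mkdir -p pics; python3 - <<'E'
from station import r
import cv2,numpy as np
s=r.sense();print(s['time_s'],s['tcp_pos'],np.round(s['ee_rot'],3).tolist())
for c in ['top','side']:
    im=r.capture(c);cv2.imwrite(f'pics/{c}0.png',im[:,:,::-1])
    for t in ['slab','board','board_corner_near','board_corner_far','loaf','lamp_pivot','lamp_shade','lamp_grip','tart','jar','mug']:
        if c=='side' and t in('tart','jar','mug'):continue
        print(c,t,[(np.round(d['centre'],3).tolist(),round(d['confidence'],2)) for d in r.place_of(c,t)][:3])
print(r.sense()['time_s'])
E
```

```text
0.0 [ 0.14833055 -0.60652499  0.22146798] [[-0.971, -0.237, -0.001], [-0.237, 0.971, 0.002], [0.0, 0.002, -1.0]]
top slab [([0.543, 0.143, 0.0], 0.69)]
top board [([0.564, -0.051, 0.002], 0.67), ([0.334, -0.103, -0.001], 0.58)]
top board_corner_near [([0.28, -0.159, 0.006], 0.91), ([0.478, 0.014, 0.015], 0.87)]
top board_corner_far [([0.65, 0.019, 0.013], 0.71), ([0.289, -0.04, 0.013], 0.61), ([0.422, 0.432, 0.0], 0.55)]
top loaf [([0.584, -0.554, -0.0], 0.85), ([0.534, -0.377, 0.011], 0.6)]
top lamp_pivot [([0.739, 0.083, 0.226], 0.63)]
top lamp_shade [([0.574, -0.015, 0.162], 0.93)]
top lamp_grip [([0.57, -0.014, 0.267], 0.96), ([0.57, -0.015, 0.164], 0.69)]
top tart [([0.532, 0.157, 0.029], 0.97)]
top jar [([0.424, 0.433, 0.002], 0.91)]
top mug [([0.779, -0.168, 0.001], 0.85), ([0.571, -0.015, 0.264], 0.53)]
side slab [([0.545, 0.145, -0.004], 0.58)]
side board [([0.33, -0.103, -0.002], 0.94), ([0.565, -0.049, -0.001], 0.64)]
side board_corner_near [([0.28, -0.164, 0.012], 0.86), ([0.477, 0.015, 0.015], 0.75), ([0.741, 0.085, 0.228], 0.3)]
side board_corner_far [([0.295, -0.037, 0.011], 0.57)]
side loaf [([0.585, -0.556, 0.0], 0.78), ([0.531, -0.376, 0.008], 0.66)]
side lamp_pivot [([0.741, 0.086, 0.225], 0.63), ([0.537, 0.15, 0.03], 0.53)]
side lamp_shade [([0.57, -0.021, 0.164], 0.56)]
side lamp_grip [([0.568, -0.015, 0.268], 0.61)]
1.05
```

View pics/top0.png

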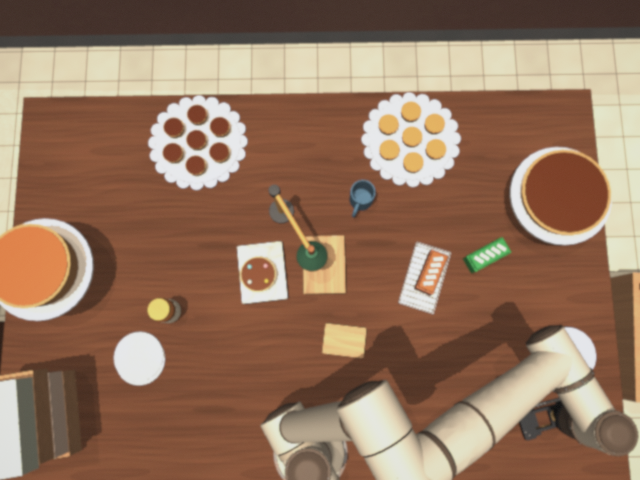

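View pics/side0.png

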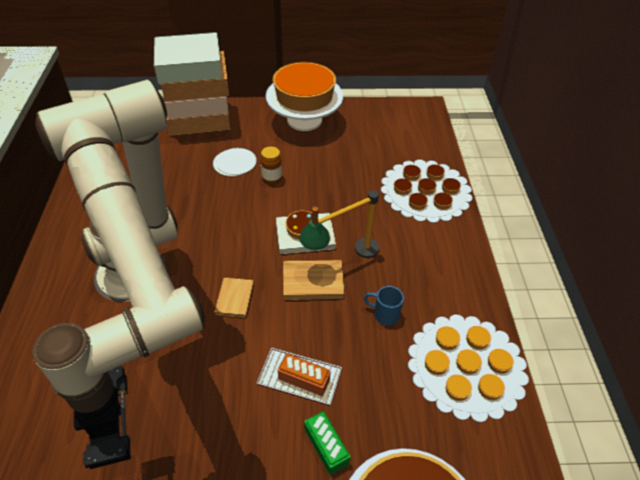

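Candidates for the loaf are the copper one on the rack at top (432,272) and the green one at (488,255). For the board they are the large one under the lamp at (325,265) and a small one at (344,340). By the description I choose the copper loaf on the rack and the board under the lamp. Next I'll get the yaws and check a close crop.

```bash
cat > h.py <<'E'
from station import r
import cv2,numpy as np
def unproj(cam,uv,z,cal=None):
    c=cal or r.calibration(cam);K=np.array(c['camera_matrix']);T=np.array(c['world_from_camera'])
    p=np.linalg.solve(K,np.c_[uv,np.ones(len(uv))].T).T*[1,-1,-1]
    d=p@T[:3,:3].T;o=T[:3,3];return o+d*((z-o[2])/d[:,2])[:,None]
def proj(cam,P):
    c=r.calibration(cam);K=np.array(c['camera_matrix']);T=np.array(c['world_from_camera'])
    q=((np.array(P)-T[:3,3])@T[:3,:3])*[1,-1,-1];q=q@K.T;return q[:,:2]/q[:,2:]
def rect(cam,t,z,near):
    for d in r.cut_out(cam,t):
        m=d['pixels'];v,u=np.nonzero(m);P=unproj(cam,np.c_[u,v].astype(float),z)[:,:2]
        (c,s,a)=cv2.minAreaRect(P.astype(np.float32)*1000)
        print(cam,t,round(d['confidence'],2),'c',np.round(c,0),'size',np.round(s,0),'ang',round(a,1),'n',m.sum())
def go(pos,yaw):
    "pos world; yaw=direction (deg) of jaw axis, mod 180"
    s=r.sense();R=np.array(s['ee_rot']);d=R.T@(np.array(pos)-s['tcp_pos'])*100
    cur=np.degrees(np.arctan2(R[1,1],R[0,1]));t=-((yaw-cur+90)%180-90)
    print('t',s['time_s'],'tcp',np.round(s['tcp_pos'],4),'jaw yaw',round(cur,1),'-> shift',np.round(d,2),'twist',round(t,1),'j',np.round(s['joints'],0))
E
python3 - <<'E'
from h import *
for c in ['top','side']:
    im=r.capture(c)
    for t,z in [('slab',.028),('board',.028),('loaf',.05)]: rect(c,t,z,None)
    if c=='top': cv2.imwrite('pics/crop.png',cv2.resize(im[170:330,220:520,::-1],None,fx=2.6,fy=2.6,interpolation=cv2.INTER_CUBIC))
G=np.array([.57,-.015]);
go([.57,-.015,.33],121)
E
```

```text
top slab 0.71 c [541. 142.] size [185. 145.] ang 5.6 n 1735
top board 0.85 c [ 330. -107.] size [125.  90.] ang 82.9 n 1215
top board 0.71 c [680.  46.] size [305.  96.] ang 32.9 n 1427
top board 0.67 c [564. -49.] size [130. 185.] ang 88.8 n 1842
top loaf 0.81 c [ 582. -548.] size [ 56. 143.] ang 26.2 n 821
top loaf 0.69 c [ 531. -375.] size [ 64. 136.] ang 66.9 n 881
side slab 0.64 c [545. 134.] size [180. 160.] ang 5.5 n 643
side board 0.88 c [ 333. -118.] size [136.  93.] ang 82.5 n 1178
side board 0.55 c [566. -56.] size [149. 180.] ang 89.0 n 2301
side loaf 0.92 c [ 585. -562.] size [ 66. 142.] ang 27.4 n 1551
side loaf 0.77 c [ 534. -384.] size [ 79. 136.] ang 65.5 n 1392
t 1.45 tcp [ 0.1485 -0.6071  0.2225] jaw yaw 103.7 -> shift [-55.01  47.5  -10.75] twist -17.3 j [-61.  22.   0.   0. -68. -15.]
```

View pics/crop.png

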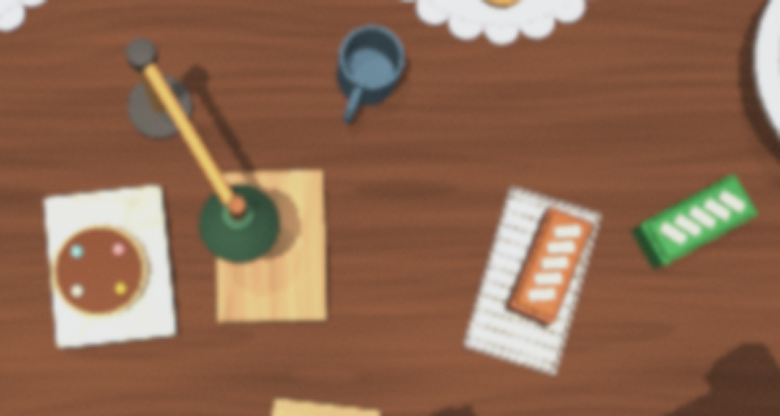

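The crop shows the copper loaf on the wire rack at (548,265) and the green look-alike at (695,220). The 180 mm board is under the shade at (270,245). The choice holds. Now I move above the lamp handle.

Request:
{"op": "carry_out", "data": {"steps": [[[0, 0, -8], 0], [[0, 0, -10.7], -5], [[-55, 47.5, -10.7], -17.3], [[-55, 47.5, -10.7], -17.3], [[-55, 47.5, -10.7], -17.3], [[-55, 47.5, -10.7], -17.3], [[-55, 47.5, -10.7], -17.3], [[-55, 47.5, -10.7], -17.3], [[-55, 47.5, -10.7], -17.3], [[-55, 47.5, -10.7], -17.3], [[-55, 47.5, -10.7], -17.3], [[-55, 47.5, -10.7], -17.3], [[-55, 47.5, -10.7], -17.3], [[-55, 47.5, -10.7], -17.3], [[-55, 47.5, -10.7], -17.3], [[-55, 47.5, -10.7], -17.3], [[-55, 47.5, -10.7], -17.3], [[-55, 47.5, -10.7], -17.3], [[-55, 47.5, -10.7], -17.3], [[-55, 47.5, -10.7], -17.3]], "gripper": 1}}

```text
time_s: 3.45
tcp_pos: [0.5694, -0.0158, 0.3298]
ee_rot: [[-0.857, -0.515, 0.0], [-0.515, 0.857, -0.0], [0.0, -0.0, -1.0]]
wrist_force: [-0.1, 0.4, -0.4]
gripper_width: 0.997
```

```bash
python3 - <<'E'
from h import *
im=r.capture('wrist');cv2.imwrite('pics/w1.png',im[:,:,::-1])
for t in ['lamp_grip','lamp_pivot']: print(t,[(np.round(d['centre'],3),round(d['confidence'],2)) for d in r.place_of('wrist',t)])
go([.569,-.0145,.250],121)
E
```

```text
lamp_grip [(array([ 0.572, -0.015,  0.27 ]), 0.91)]
lamp_pivot []
t 3.6 tcp [ 0.5694 -0.0161  0.3301] jaw yaw 121.0 -> shift [-0.04  0.16  8.01] twist -0.0 j [ 15.  13.   3.   0. -80. -74.]
```

View pics/w1.png

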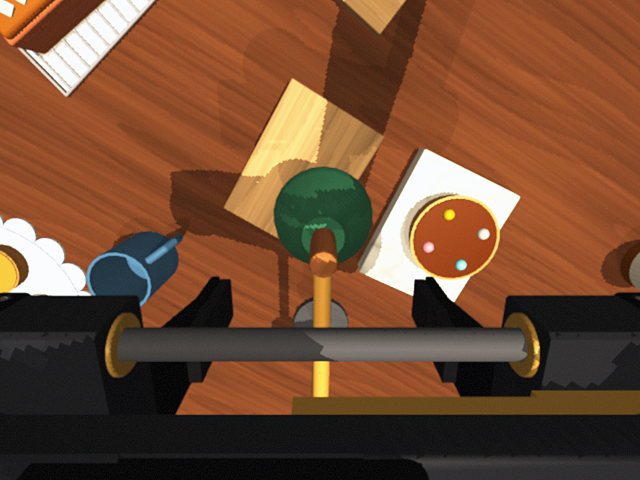

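The wrist view shows the handle top at (323,262), centred between the fingers, with the board and slab behind it. Next I descend and pinch.

Request:
{"op": "carry_out", "data": {"steps": [[[-0.1, 0.1, 4], 0], [[-0.1, 0.1, 8], 0], [[-0.1, 0.1, 8], 0], [[-0.1, 0.1, 8], 0]]}}

```text
time_s: 4.0
tcp_pos: [0.5701, -0.0155, 0.2511]
ee_rot: [[-0.858, -0.514, 0.001], [-0.514, 0.858, -0.001], [-0.001, -0.002, -1.0]]
wrist_force: [0.2, 0.3, 1.3]
gripper_width: 1.003
```

Request:
{"op": "carry_out", "data": {"steps": [[[0, 0, 0], 0], [[0, 0, 0], 0], [[0, 0, 0], 0], [[0, 0, 0], 0], [[0, 0, 0], 0], [[0, 0, 0], 0], [[0, 0, 0], 0], [[0, 0, 0], 0]], "gripper": -1}}

```text
time_s: 4.8
tcp_pos: [0.5701, -0.0155, 0.2511]
ee_rot: [[-0.858, -0.514, 0.001], [-0.514, 0.858, -0.001], [-0.0, -0.002, -1.0]]
wrist_force: [0.6, -0.3, 0.6]
gripper_width: 0.358
```

```bash
cat > arc.py <<'E'
from h import *
import sys
def arc(dth,n,pivot=(.740,.085)):
    s=r.sense();R=np.array(s['ee_rot']);p=np.array(s['tcp_pos']);v=p[:2]-pivot
    print(s['time_s'],p,'radius',np.hypot(*v),'ang',np.degrees(np.arctan2(v[1],v[0]))%360,'w',s['gripper_width'],s['wrist_force'],np.round(s['joints']))
    v=v/np.hypot(*v)*.2; 
    for k in range(1,n+1):
        a=np.radians(dth*k/n);q=np.array(pivot)+[v[0]*np.cos(a)-v[1]*np.sin(a),v[0]*np.sin(a)+v[1]*np.cos(a)]
        d=R.T@np.r_[q-p[:2],0]*100;print([np.round(d,1).tolist(),round(-dth*k/n,1)],end=', ')
E
python3 -c "
from arc import *
arc(-74,20)"
```

```text
4.8 [ 0.57008259 -0.01553683  0.25106927] radius 0.19743246729378564 ang 210.6119776375135 w 0.3581018964627954 [ 0.56298223 -0.28397627  0.63901435] [ 15.  16.  -5.   0. -69. -74.]
[[0.2, 1.3, -0.0], 3.7], [[0.1, 2.6, -0.0], 7.4], [[-0.1, 3.8, -0.0], 11.1], [[-0.4, 5.1, -0.0], 14.8], [[-0.8, 6.3, -0.0], 18.5], [[-1.3, 7.5, -0.0], 22.2], [[-1.8, 8.7, -0.0], 25.9], [[-2.4, 9.9, -0.0], 29.6], [[-3.1, 11.0, -0.0], 33.3], [[-3.8, 12.0, -0.0], 37.0], [[-4.7, 13.0, -0.0], 40.7], [[-5.5, 14.0, -0.0], 44.4], [[-6.5, 14.8, -0.0], 48.1], [[-7.5, 15.7, -0.0], 51.8], [[-8.5, 16.4, -0.0], 55.5], [[-9.6, 17.1, -0.0], 59.2], [[-10.7, 17.7, -0.0], 62.9], [[-11.9, 18.3, -0.0], 66.6], [[-13.1, 18.8, -0.0], 70.3], [[-14.3, 19.1, -0.0], 74.0],
```

Request:
{"op": "carry_out", "data": {"steps": [[[0, 0, 0], 0], [[0, 0, 0], 0], [[0, 0, 0], 0], [[0, 0, 0], 0], [[0.1, 1.3, 0], 3.7], [[0.0, 2.6, 0], 7.4], [[-0.2, 3.8, 0], 11.1], [[-0.5, 5.1, 0], 14.8], [[-0.9, 6.3, 0], 18.5], [[-1.3, 7.5, 0], 22.2], [[-1.9, 8.7, 0], 25.9], [[-2.5, 9.9, 0], 29.6], [[-3.1, 11.0, 0], 33.3], [[-3.9, 12.0, 0], 37.0], [[-4.7, 13.0, 0], 40.7], [[-5.6, 14.0, 0], 44.4]]}}

```text
time_s: 6.4
tcp_pos: [0.5485, 0.1332, 0.251]
ee_rot: [[-0.972, 0.235, 0.006], [0.235, 0.972, -0.002], [-0.006, -0.001, -1.0]]
wrist_force: [9.5, -5.1, -4.1]
gripper_width: 0.197
```

```bash
python3 -c "
from arc import *
arc(-30,10)"
```

```text
6.4 [0.54845498 0.13323105 0.25102831] radius 0.19752399149375924 ang 165.86672895377998 w 0.19702532600792014 [ 9.54062582 -5.11916526 -4.12753236] [  30.   15.   -6.    0.  -69. -134.]
[[0.2, 1.0, -0.0], 3.0], [[0.1, 2.1, -0.0], 6.0], [[-0.0, 3.1, -0.0], 9.0], [[-0.2, 4.2, -0.0], 12.0], [[-0.5, 5.2, 0.0], 15.0], [[-0.8, 6.2, 0.0], 18.0], [[-1.1, 7.2, 0.0], 21.0], [[-1.6, 8.1, 0.0], 24.0], [[-2.0, 9.1, 0.0], 27.0], [[-2.5, 10.0, 0.0], 30.0],
```

Request:
{"op": "carry_out", "data": {"steps": [[[-0.2, 1.0, 0], 2], [[-0.2, 2.1, 0], 4], [[-0.3, 3.1, 0], 6], [[-0.5, 4.2, 0], 8], [[-0.8, 5.2, 0], 10], [[-1.1, 6.2, 0], 12], [[-1.4, 7.2, 0], 14], [[-1.9, 8.1, 0], 16], [[-2.3, 9.1, 0], 18], [[-2.6, 9.6, 0], 18], [[-2.6, 9.6, 0], 18]]}}

```text
time_s: 7.5
tcp_pos: [0.596, 0.221, 0.2509]
ee_rot: [[-0.852, 0.523, 0.005], [0.523, 0.852, -0.002], [-0.005, 0.001, -1.0]]
wrist_force: [-4.3, 0.9, 2.1]
gripper_width: 0.2
```

Request:
{"op": "carry_out", "data": {"steps": [[[0, 0, 0], 0], [[0, 0, 0], 0], [[0, 0, 0], 0], [[0, 0, 0], 0], [[0, 0, -4], 0], [[0, 0, -8], 0], [[0, 0, -8], 0]], "gripper": 0.2}}

```text
time_s: 8.2
tcp_pos: [0.5982, 0.2216, 0.3382]
ee_rot: [[-0.852, 0.523, 0.018], [0.523, 0.852, 0.003], [-0.013, 0.012, -1.0]]
wrist_force: [0.8, -0.3, -0.1]
gripper_width: 0.594
```

```bash
python3 - <<'E'
from h import *
s=r.sense();print(s['time_s'],s['wrist_force'],s['gripper_width'])
r.capture('side')
for t in ['lamp_shade','lamp_grip','lamp_pivot']: print(t,[(np.round(d['centre'],3),round(d['confidence'],2)) for d in r.place_of('side',t)])
r.capture('top')
for t in ['lamp_shade','lamp_grip','slab','board']: print(t,[(np.round(d['centre'],3),round(d['confidence'],2)) for d in r.place_of('top',t)])
for t in ['slab','board']: rect('top',t,.028,0)
# plan
a=np.radians(5.6);sx=np.array([np.cos(a),np.sin(a)]);sy=np.array([-np.sin(a),np.cos(a)]);sc=np.array([.543,.144])
bc=np.array([.565,-.050]);print('board in slab frame',(bc-sc)@sx,(bc-sc)@sy)
go([.5,-.2,.2],0)
E
```

```text
8.2 [ 0.80689139 -0.29024709 -0.10336562] 0.5943334529733448
lamp_shade [(array([0.595, 0.22 , 0.164]), 0.86), (array([0.654, 0.02 , 0.015]), 0.37)]
lamp_grip [(array([0.595, 0.219, 0.269]), 0.71)]
lamp_pivot [(array([0.741, 0.085, 0.225]), 0.6)]
lamp_shade [(array([0.596, 0.221, 0.161]), 0.92)]
lamp_grip []
slab [(array([0.544, 0.143, 0.002]), 0.76)]
board [(array([ 0.566, -0.051, -0.003]), 0.96), (array([ 0.332, -0.1  ,  0.002]), 0.9)]
top slab 0.79 c [543. 142.] size [187. 144.] ang 5.4 n 1592
top board 0.79 c [ 332. -106.] size [125.  93.] ang 82.2 n 1228
board in slab frame 0.002963920246325198 -0.19522093939117655
t 8.75 tcp [0.5956 0.2211 0.3303] jaw yaw 58.4 -> shift [-13.83 -40.89  13.09] twist 58.4 j [  35.   20.   13.    0.  -82. -157.]
```

```bash
python3 - <<'E'
from h import *
go([.574,-.1655,.33],5.6)
E
```

```text
t 8.75 tcp [0.5956 0.2211 0.3303] jaw yaw 58.4 -> shift [-18.39 -34.07   0.11] twist 52.8 j [  35.   20.   13.    0.  -82. -157.]
```

Request:
{"op": "carry_out", "data": {"steps": [[[-18.4, -34.1, 0], -127.2], [[-18.4, -34.1, 0], -127.2], [[-18.4, -34.1, 0], -127.2], [[-18.4, -34.1, 0], -127.2], [[-18.4, -34.1, 0], -127.2], [[-18.4, -34.1, 0], -127.2], [[-18.4, -34.1, 0], -127.2], [[-18.4, -34.1, 0], -127.2], [[-18.4, -34.1, 0], -127.2], [[-18.4, -34.1, 10], -127.2], [[-18.4, -34.1, 20], -127.2], [[-18.4, -34.1, 20], -127.2], [[-18.4, -34.1, 20], -127.2], [[-18.4, -34.1, 20], -127.2], [[-18.4, -34.1, 20], -127.2], [[-18.4, -34.1, 20], -127.2], [[-18.4, -34.1, 20], -127.2], [[-18.4, -34.1, 20], -127.2]], "gripper": 1}}

```text
time_s: 10.55
tcp_pos: [0.5749, -0.1662, 0.1315]
ee_rot: [[0.096, -0.995, 0.005], [-0.995, -0.096, -0.002], [0.003, -0.005, -1.0]]
wrist_force: [-0.5, 0.0, -0.1]
gripper_width: 1.001
```

```bash
python3 - <<'E'
from h import *
im=r.capture('top');cv2.imwrite('pics/t2.png',cv2.resize(im[170:330,200:420,::-1],None,fx=3,fy=3,interpolation=cv2.INTER_CUBIC))
go([.574,-.1655,.012],5.6)
E
```

```text
t 10.6 tcp [ 0.5748 -0.1663  0.1315] jaw yaw -174.5 -> shift [-0.12  0.13 11.95] twist -0.1 j [ -1.  24. -11.   0. -55.   6.]
```

View pics/t2.png

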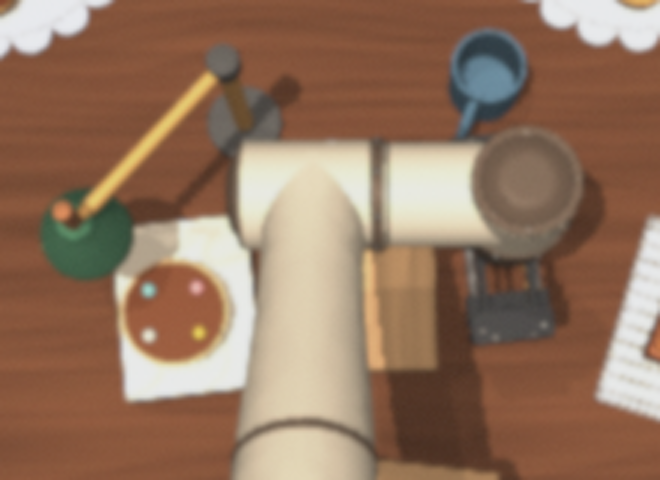

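The picture shows the gripper behind the board at (510,310), and the wrist link reaching left towards the lamp at (310,190). I'll check the link's height against the lamp arm before pushing.

```bash
python3 - <<'E'
from h import *
print(np.array(r.calibration('top')['world_from_camera'])[:3,3])
for z in (.13,.25,.35,.45,.55,.65): print(z,proj('top',[[.575,-.166,z]])[0].round(), unproj('top',np.array([[375,230],[280,235]]),z).round(3)[:,:2].tolist())
im=r.capture('side');P=proj('side',[[.575,-.166,.13],[.575,-.166,.3],[.575,-.166,.4],[.6,.22,.287]]).round();print(P)
cv2.imwrite('pics/s2.png',cv2.resize(im[40:360,140:480,::-1],None,fx=1.8,fy=1.8))
E
```

```text
[ 0.33622475 -0.05235262  1.60798218]
0.13 [364. 255.] [[0.649, -0.2], [0.638, 0.079]]
0.25 [367. 248.] [[0.624, -0.188], [0.614, 0.068]]
0.35 [370. 241.] [[0.602, -0.178], [0.593, 0.059]]
0.45 [374. 233.] [[0.581, -0.168], [0.573, 0.05]]
0.55 [378. 223.] [[0.56, -0.158], [0.552, 0.041]]
0.65 [384. 211.] [[0.539, -0.148], [0.532, 0.033]]
[[318. 288.]
 [319. 247.]
 [320. 220.]
 [323. 153.]]
```

View pics/s2.png

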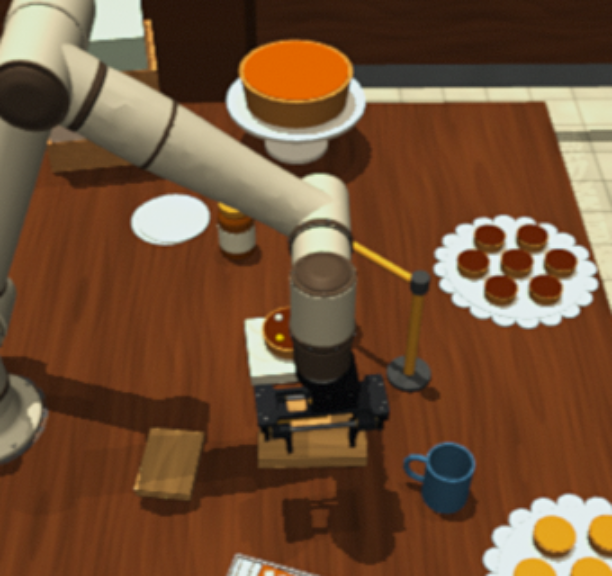

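The link bottom is about 0.24 m above the TCP, so the link clears the lamp arm during the push, ending at y≈0.155. Push now.

Request:
{"op": "carry_out", "data": {"steps": [[[0, 0.1, 5], 0], [[0, 0.1, 9], 0], [[0, 0.1, 11.9], 0], [[0, 0.1, 11.9], 0], [[-2, 0.1, 11.9], 0], [[-3, 0.1, 11.9], 0], [[-3.6, 0.1, 11.9], 0], [[-4.2, 0.1, 11.9], 0], [[-4.8, 0.1, 11.9], 0], [[-5.4, 0.1, 11.9], 0], [[-6, 0.1, 11.9], 0], [[-6.5, 0.1, 11.9], 0], [[-7, 0.1, 11.9], 0], [[-7.5, 0.1, 11.9], 0], [[-8, 0.1, 11.9], 0], [[-8.4, 0.1, 11.9], 0], [[-8.8, 0.1, 11.9], 0], [[-9.1, 0.1, 11.9], 0], [[-9.1, 0.1, 11.9], 0]]}}

```text
time_s: 12.55
tcp_pos: [0.5653, -0.0754, 0.012]
ee_rot: [[0.097, -0.995, 0.004], [-0.995, -0.097, -0.002], [0.002, -0.004, -1.0]]
wrist_force: [0.3, 0.3, 0.6]
gripper_width: 0.996
```

```bash
cat > chk.py <<'E'
from h import *
a=np.radians(5.6);sx=np.array([np.cos(a),np.sin(a)]);sy=np.array([-np.sin(a),np.cos(a)]);sc=np.array([.5435,.1435])
def S(p): p=np.array(p)[:2]-sc;return np.round([p@sx,p@sy],4).tolist()
def W(x,y): return sc+x*sx+y*sy
E
python3 - <<'E'
from chk import *
s=r.sense();print(s['time_s'],'tcp slab',S(s['tcp_pos']),s['wrist_force'])
for c in ['top','side']:
    r.capture(c)
    for t in ['board','board_corner_near','board_corner_far','slab']: print(c,t,[(S(d['centre']),round(d['confidence'],2)) for d in r.place_of(c,t)])
E
```

```text
12.55 tcp slab [0.0003, -0.22] [0.25556688 0.29461424 0.60056547]
top board [([-0.0015, -0.1457], 0.8), ([-0.2335, -0.2241], 0.59)]
top board_corner_near [([-0.093, -0.0818], 0.76), ([-0.2928, -0.2781], 0.58)]
top board_corner_far [([-0.2708, -0.1576], 0.88), ([-0.0913, 0.3003], 0.17)]
top slab []
side board [([-0.2372, -0.2287], 0.85), ([-0.0049, -0.145], 0.81), ([0.1937, -0.0756], 0.5), ([0.0615, 0.0722], 0.43)]
side board_corner_near [([-0.0909, -0.0809], 0.61), ([-0.2929, -0.2808], 0.55), ([-0.0052, 0.0081], 0.18)]
side board_corner_far [([0.0841, -0.0765], 0.81), ([-0.2669, -0.1542], 0.75), ([-0.0049, 0.0106], 0.16)]
side slab [([0.0049, -0.001], 0.69)]
```

Request:
{"op": "carry_out", "data": {"steps": [[[-0.4, 0, 0], 0], [[-0.7, 0, 0], 0], [[-0.9, 0, 0], 0], [[-1.1, 0, 0], 0], [[-1.3, 0, 0], 0], [[-1.3, 0, 0], 0]]}}

```text
time_s: 13.65
tcp_pos: [0.565, -0.0657, 0.0124]
ee_rot: [[0.099, -0.995, 0.006], [-0.995, -0.099, -0.006], [0.006, -0.005, -1.0]]
wrist_force: [3.2, -14.2, -1.8]
gripper_width: 1.0
```

Request:
{"op": "carry_out", "data": {"steps": [[[-0.3, 0, 0], 0], [[-0.5, 0, 0], 0], [[-0.5, 0, 0], 0]]}}

```text
time_s: 13.95
tcp_pos: [0.565, -0.0655, 0.0128]
ee_rot: [[0.1, -0.995, 0.006], [-0.995, -0.1, -0.011], [0.012, -0.004, -1.0]]
wrist_force: [4.2, -23.7, -2.0]
gripper_width: 0.998
```

Request:
{"op": "carry_out", "data": {"steps": [[[2, 0, 0], 0], [[5, 0, 0], 0], [[8, 0, -2], 0], [[10, 0, -6], 0], [[12, 0, -11], 0], [[16, 0, -16], 0], [[20, 0, -20], 0], [[20, 0, -20], 0]]}}

```text
time_s: 14.75
tcp_pos: [0.5855, -0.2645, 0.2197]
ee_rot: [[0.099, -0.995, 0.012], [-0.995, -0.1, -0.013], [0.014, -0.011, -1.0]]
wrist_force: [-0.0, -0.2, 0.5]
gripper_width: 1.003
```

```bash
python3 - <<'E'
from chk import *
for c in ['top','side']:
    im=r.capture(c)
    for t in ['board','board_corner_near','board_corner_far','slab','lamp_shade']: print(c,t,[(S(d['centre']),round(d['confidence'],2)) for d in r.place_of(c,t)])
    if c=='side': cv2.imwrite('pics/s3.png',cv2.resize(im[170:330,240:400,::-1],None,fx=3.5,fy=3.5,interpolation=cv2.INTER_CUBIC))
go([.533,-.377,.2],66.5)
E
```

```text
top board [([-0.2352, -0.2246], 0.9), ([-0.006, 0.0148], 0.75), ([-0.0041, -0.1346], 0.72), ([-0.0885, 0.2986], 0.46)]
top board_corner_near [([-0.2909, -0.2753], 0.74), ([-0.0915, -0.069], 0.6)]
top board_corner_far [([0.0844, -0.0704], 0.97)]
top slab [([0.0001, -0.0029], 0.67)]
top lamp_shade [([0.0607, 0.0723], 0.94), ([0.0043, 0.0048], 0.68), ([0.0852, -0.0644], 0.3)]
side board [([-0.0036, -0.1336], 0.89), ([-0.2365, -0.229], 0.87)]
side board_corner_near [([-0.2903, -0.2807], 0.67), ([-0.0916, -0.0714], 0.64), ([-0.0008, -0.1335], 0.51), ([-0.0032, 0.0114], 0.15)]
side board_corner_far [([-0.2673, -0.1544], 0.61), ([-0.0885, -0.073], 0.49), ([-0.0857, 0.2979], 0.17)]
side slab [([-0.001, -0.0014], 0.64)]
side lamp_shade [([0.0594, 0.0698], 0.67)]
t 15.35 tcp [ 0.5839 -0.2617  0.2145] jaw yaw -174.2 -> shift [10.94  6.24  1.55] twist -60.7 j [ -9.  24.   1.   1. -67.  15.]
```

View pics/s3.png

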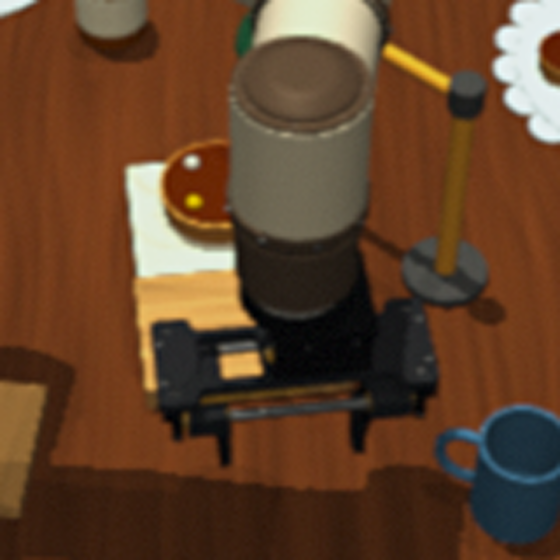

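In this view the near end of the joint at (190,275) is shut tight and the ends are in line. The networks put both corners at about -70 mm. Now to the loaf.

Request:
{"op": "carry_out", "data": {"steps": [[[5, 3, 0], -8], [[10.9, 6.2, 1.5], -60.7], [[10.9, 6.2, 1.5], -60.7], [[10.9, 6.2, 1.5], -60.7], [[10.9, 6.2, 1.5], -60.7], [[10.9, 6.2, 1.5], -60.7], [[10.9, 6.2, 1.5], -60.7], [[10.9, 6.2, 1.5], -60.7], [[10.9, 6.2, 1.5], -60.7], [[10.9, 6.2, 1.5], -60.7]]}}

```text
time_s: 16.35
tcp_pos: [0.5334, -0.3764, 0.2004]
ee_rot: [[0.916, -0.4, 0.004], [-0.4, -0.916, -0.011], [0.008, 0.008, -1.0]]
wrist_force: [-0.5, 0.4, -0.5]
gripper_width: 1.002
```

```bash
python3 - <<'E'
from chk import *
im=r.capture('wrist');cv2.imwrite('pics/w4.png',im[:,:,::-1])
print([(np.round(d['centre'],3),round(d['confidence'],2)) for d in r.place_of('wrist','loaf')]);rect('wrist','loaf',.06,0)
r.capture('side');print([(np.round(d['centre'],3),round(d['confidence'],2)) for d in r.place_of('side','loaf')])
go([.533,-.377,.042],66.5)
E
```

```text
[(array([ 0.583, -0.555, -0.004]), 0.89), (array([ 0.535, -0.381,  0.003]), 0.83)]
wrist loaf 0.94 c [ 534. -378.] size [ 57. 131.] ang 65.7 n 10052
wrist loaf 0.92 c [ 587. -545.] size [ 62. 134.] ang 27.1 n 14392
[(array([ 0.588, -0.554, -0.001]), 0.81), (array([ 0.533, -0.378,  0.005]), 0.59)]
t 16.6 tcp [ 0.5333 -0.3765  0.2005] jaw yaw -113.5 -> shift [-0.14 -0.07 15.85] twist -0.0 j [-21.  25.   2.   1. -66.  87.]
```

View pics/w4.png

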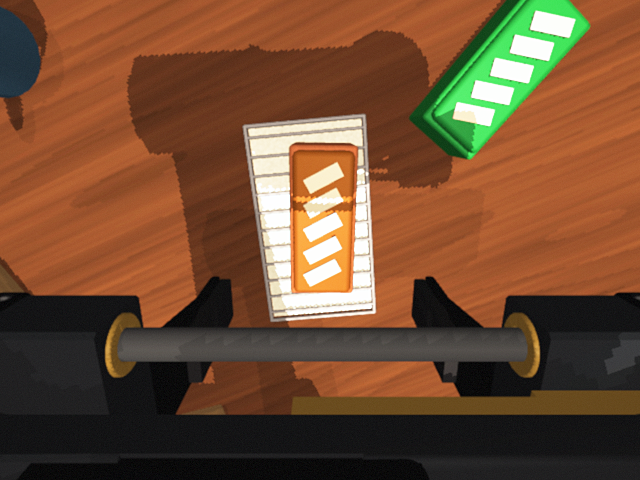

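The copper loaf is centred at (323,220) between the fingers and aligned, and the green one at (500,80) is clear. Descend and grasp.

Request:
{"op": "carry_out", "data": {"steps": [[[0, 0, 5], 0.5], [[0, 0, 10], 0.5], [[0, 0, 14], 0.5], [[0, 0, 16.2], 0.5], [[0, 0, 16.2], 0.5], [[0, 0, 16.2], 0.5]]}}

```text
time_s: 17.2
tcp_pos: [0.5347, -0.3787, 0.0391]
ee_rot: [[0.914, -0.407, 0.005], [-0.407, -0.914, -0.012], [0.009, 0.009, -1.0]]
wrist_force: [0.5, -0.0, 0.7]
gripper_width: 0.999
```

Request:
{"op": "carry_out", "data": {"steps": [[[0, 0, 0], 0], [[0, 0, 0], 0], [[0, 0, 0], 0], [[0, 0, 0], 0], [[0, 0, 0], 0], [[0, 0, 0], 0], [[0, 0, 0], 0], [[0, 0, 0], 0]], "gripper": -1}}

```text
time_s: 18.0
tcp_pos: [0.5348, -0.3787, 0.0396]
ee_rot: [[0.914, -0.407, 0.005], [-0.407, -0.913, -0.012], [0.01, 0.009, -1.0]]
wrist_force: [-0.9, 0.1, 4.3]
gripper_width: 0.639
```

Request:
{"op": "carry_out", "data": {"steps": [[[0, 0, -2], 0], [[0, 0, -5], 0], [[0, 0, -9], 0], [[0, 0, -12], 0], [[0, 0, -12], 0]]}}

```text
time_s: 18.5
tcp_pos: [0.5364, -0.3785, 0.1638]
ee_rot: [[0.914, -0.406, 0.013], [-0.406, -0.914, -0.016], [0.018, 0.009, -1.0]]
wrist_force: [0.3, -0.1, -3.0]
gripper_width: 0.637
```

```bash
python3 - <<'E'
from chk import *
s=r.sense();print(s['wrist_force'],s['gripper_width'])
# target: board centre slab (-.004,-.135); loaf at board (-.006,-.015)
go(np.r_[W(-.010,-.150),.16],95.6)
go(np.r_[W(-.010,-.150),.061],95.6)
E
```

```text
[ 0.32033343 -0.07884177 -3.03653019] 0.6371792965136158
t 18.5 tcp [ 0.5364 -0.3785  0.1638] jaw yaw -114.0 -> shift [-14.02 -34.45  -0.2 ] twist -29.6 j [-21.  27.  -1.   1. -61.  87.]
t 18.5 tcp [ 0.5364 -0.3785  0.1638] jaw yaw -114.0 -> shift [-14.21 -34.54   9.7 ] twist -29.6 j [-21.  27.  -1.   1. -61.  87.]
```

Request:
{"op": "carry_out", "data": {"steps": [[[-2, -5, -2], -5], [[-4, -10, -2], -10], [[-6, -15, -2], -15], [[-8, -20, -2], -20], [[-10, -25, -1], -25], [[-12, -30, 0], -29.6], [[-13.5, -33, 0], -29.6], [[-14.1, -34.5, 0], -29.6], [[-14.1, -34.5, 0], -29.6], [[-14.1, -34.5, 0], -29.6]]}}

```text
time_s: 19.5
tcp_pos: [0.5462, -0.0055, 0.1556]
ee_rot: [[0.995, 0.099, 0.008], [0.099, -0.995, -0.016], [0.007, 0.017, -1.0]]
wrist_force: [0.6, -0.6, -4.1]
gripper_width: 0.64
```

```bash
python3 - <<'E'
from chk import *
for c in ['side','top']:
    im=r.capture(c)
    for t in ['loaf','lamp_grip','board']: print(c,t,[(S(d['centre']),np.round(d['centre'],3)[2],round(d['confidence'],2)) for d in r.place_of(c,t)])
    if c=='top': cv2.imwrite('pics/t5.png',cv2.resize(im[170:330,220:420,::-1],None,fx=3,fy=3,interpolation=cv2.INTER_CUBIC))
go(np.r_[W(-.010,-.150),.062],95.6)
E
```

```text
side loaf [([-0.0252, -0.7017], np.float64(-0.0), 0.84), ([-0.0153, -0.1461], np.float64(0.12), 0.66)]
side lamp_grip [([0.0573, 0.0713], np.float64(0.269), 0.58)]
side board [([-0.0032, -0.1345], np.float64(-0.001), 0.79), ([-0.2371, -0.2285], np.float64(-0.002), 0.55)]
top loaf [([-0.0137, -0.1482], np.float64(0.129), 0.86), ([-0.0258, -0.6972], np.float64(0.0), 0.77)]
top lamp_grip [([0.0577, 0.0743], np.float64(0.265), 0.63)]
top board [([-0.005, -0.1396], np.float64(0.0), 0.82), ([-0.2376, -0.2241], np.float64(0.001), 0.68), ([0.2079, -0.3338], np.float64(0.004), 0.59)]
t 19.9 tcp [ 0.5477 -0.0067  0.158 ] jaw yaw -84.4 -> shift [-0.06 -0.15  9.6 ] twist -0.0 j [ 17.  17. -17.   1. -55.  78.]
```

View pics/t5.png

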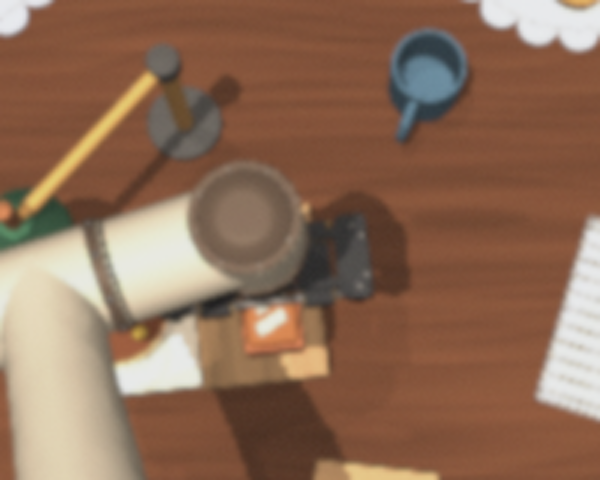

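The loaf hangs over the board at (275,320), lengthways. The link points away from the lamp handle at (5,210), so lowering is clear.

Request:
{"op": "carry_out", "data": {"steps": [[[0.4, -0.2, 3], 0], [[0.4, -0.2, 6], 0], [[0.4, -0.2, 8], 0], [[0.4, -0.2, 9], 0], [[0.4, -0.2, 9.5], 0], [[0.4, -0.2, 9.8], 0], [[0.4, -0.2, 9.8], 0]]}}

```text
time_s: 20.6
tcp_pos: [0.5533, -0.0058, 0.0606]
ee_rot: [[0.995, 0.097, 0.014], [0.097, -0.995, -0.015], [0.013, 0.017, -1.0]]
wrist_force: [0.1, -0.6, -4.0]
gripper_width: 0.644
```

Request:
{"op": "carry_out", "data": {"steps": [[[0, 0, 0.1], 0], [[0, 0, 0.2], 0], [[0, 0, 0.3], 0], [[0, 0, 0.3], 0]]}}

```text
time_s: 21.0
tcp_pos: [0.5544, -0.0056, 0.0598]
ee_rot: [[0.995, 0.097, 0.017], [0.098, -0.995, -0.015], [0.016, 0.017, -1.0]]
wrist_force: [-1.6, -0.2, 6.2]
gripper_width: 0.642
```

In contact. Release and lift.

Request:
{"op": "carry_out", "data": {"steps": [[[0, 0, -0.2], 0], [[0, 0, -0.2], 0], [[0, 0, -0.2], 0], [[0, 0, -0.2], 0], [[0, 0, -0.2], 0]], "gripper": 1}}

```text
time_s: 21.5
tcp_pos: [0.5544, -0.0056, 0.0616]
ee_rot: [[0.995, 0.097, 0.017], [0.098, -0.995, -0.015], [0.015, 0.017, -1.0]]
wrist_force: [0.5, 0.6, -0.1]
gripper_width: 0.972
```

Request:
{"op": "carry_out", "data": {"steps": [[[0, 0, -3], 0], [[0, 0, -7], 0], [[0, 0, -12], 0], [[0, 0, -17], 0], [[0, 0, -22], 0], [[0, 0, -27], 0], [[0, 0, -27], 0], [[0, 0, -27], 0]]}}

```text
time_s: 22.3
tcp_pos: [0.5499, -0.0012, 0.3327]
ee_rot: [[0.995, 0.097, 0.02], [0.098, -0.995, -0.014], [0.018, 0.016, -1.0]]
wrist_force: [-0.1, 0.6, -1.5]
gripper_width: 1.001
```

```bash
python3 - <<'E'
from chk import *
for c in ['side','top']:
    im=r.capture(c)
    for t in ['loaf','lamp_grip','board','board_corner_near','board_corner_far']: print(c,t,[(S(d['centre']),np.round(d['centre'],3),round(d['confidence'],2)) for d in r.place_of(c,t)][:2])
    rect(c,'loaf',.08,0)
    if c=='side': cv2.imwrite('pics/s6.png',cv2.resize(im[170:330,240:400,::-1],None,fx=3.5,fy=3.5,interpolation=cv2.INTER_CUBIC))
p=np.array([.596,.2205]);v=p-[.7405,.085];y=np.degrees(np.arctan2(v[1],v[0]));print('arm ang',y)
go(np.r_[p,.335],y-90)
E
```

```text
side loaf [([-0.0236, -0.7009], array([ 0.588, -0.556,  0.   ]), 0.87), ([-0.0045, -0.1468], array([ 0.553, -0.003,  0.026]), 0.76)]
side lamp_grip [([0.0617, 0.0687], array([0.598, 0.218, 0.267]), 0.79)]
side board [([-0.2351, -0.2294], array([ 0.332, -0.108, -0.002]), 0.86), ([-0.0073, -0.1458], array([ 0.55 , -0.002,  0.026]), 0.67)]
side board_corner_near [([-0.2968, -0.2833], array([ 0.276, -0.167,  0.013]), 0.64), ([-0.0913, -0.071], array([0.46 , 0.064, 0.012]), 0.63)]
side board_corner_far [([-0.2674, -0.1558], array([ 0.293, -0.038,  0.007]), 0.84), ([0.0846, -0.0673], array([0.634, 0.085, 0.014]), 0.8)]
side loaf 0.79 c [ 584. -574.] size [ 67. 139.] ang 27.4 n 1602
side loaf 0.66 c [554. -23.] size [133.  96.] ang 5.6 n 1040
side loaf 0.25 c [554. -44.] size [174. 144.] ang 5.4 n 1044
top loaf [([-0.0268, -0.6953], array([ 0.585, -0.551, -0.001]), 0.62), ([-0.0085, -0.1508], array([ 0.55 , -0.007,  0.03 ]), 0.61)]
top lamp_grip []
top board [([-0.2336, -0.2232], array([ 0.333, -0.101,  0.001]), 0.74), ([-0.0027, -0.1376], array([ 0.554,  0.006, -0.   ]), 0.59)]
top board_corner_near [([-0.2919, -0.2742], array([ 0.28 , -0.158,  0.008]), 0.91), ([-0.09, -0.0692], array([0.461, 0.066, 0.018]), 0.75)]
top board_corner_far [([-0.2722, -0.1592], array([ 0.288, -0.042,  0.014]), 0.83)]
top loaf 0.65 c [ 577. -539.] size [ 55. 142.] ang 27.5 n 831
top loaf 0.64 c [525.  -8.] size [83. 55.] ang 5.6 n 484
arm ang 136.8410162069245
t 23.0 tcp [ 0.5498 -0.0015  0.3316] jaw yaw -84.4 -> shift [  6.77 -21.64  -0.61] twist 48.7 j [ 17.  11.  -0.   1. -78.  78.]
```

View pics/s6.png

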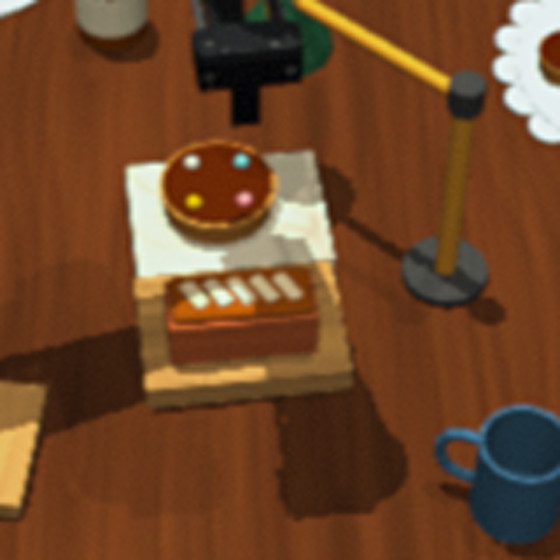

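The loaf stands upright on the board at (240,315), lengthways, and the joint at y≈268 is closed. Next I go back to the lamp handle.

Request:
{"op": "carry_out", "data": {"steps": [[[2, -5, -0.6], 8], [[4, -10, -0.6], 16], [[5, -15, -0.6], 24], [[6.8, -21.6, -0.6], 48.7], [[6.8, -21.6, -0.6], 48.7], [[6.8, -21.6, -0.6], 48.7], [[6.8, -21.6, -0.6], 48.7], [[6.8, -21.6, -0.6], 48.7], [[6.8, -21.6, -0.6], 48.7]]}}

```text
time_s: 23.9
tcp_pos: [0.5963, 0.2195, 0.3353]
ee_rot: [[0.731, -0.683, 0.017], [-0.682, -0.731, -0.015], [0.023, -0.001, -1.0]]
wrist_force: [0.3, 0.7, 0.2]
gripper_width: 0.999
```

```bash
python3 - <<'E'
from chk import *
r.capture('wrist')
print([(np.round(d['centre'],3),round(d['confidence'],2)) for d in r.place_of('wrist','lamp_grip')])
go([.596,.2205,.251],46.8)
E
```

```text
[(array([0.599, 0.219, 0.269]), 0.92)]
t 24.0 tcp [0.5963 0.2194 0.3354] jaw yaw -133.1 -> shift [-0.29 -0.05  8.43] twist 0.1 j [ 35.  20.  13.   1. -82.  11.]
```

Request:
{"op": "carry_out", "data": {"steps": [[[-0.2, 0, 3], 0], [[-0.2, 0, 6], 0], [[-0.2, 0, 8.4], 0], [[-0.2, 0, 8.4], 0]]}}

```text
time_s: 24.4
tcp_pos: [0.5944, 0.2181, 0.2475]
ee_rot: [[0.73, -0.684, 0.01], [-0.683, -0.73, -0.018], [0.02, 0.006, -1.0]]
wrist_force: [0.3, 0.0, -0.0]
gripper_width: 0.999
```

Request:
{"op": "carry_out", "data": {"steps": [[[0, 0, 0], 0], [[0, 0, 0], 0], [[0, 0, 0], 0], [[0, 0, 0], 0], [[0, 0, 0], 0], [[0, 0, 0], 0], [[0, 0, 0], 0], [[0, 0, 0], 0], [[0, 0, 0], 0], [[0, 0, 0], 0], [[0, 0, 0], 0]], "gripper": -1}}

```text
time_s: 25.5
tcp_pos: [0.5949, 0.2186, 0.2475]
ee_rot: [[0.73, -0.684, 0.011], [-0.683, -0.73, -0.017], [0.02, 0.005, -1.0]]
wrist_force: [1.9, 2.3, -0.3]
gripper_width: 0.2
```

```bash
python3 -c "
from arc import *
arc(68.7,18,(.7405,.085))"
```

```text
25.5 [0.59488256 0.21864198 0.24745704] radius 0.1976477056603671 ang 137.45550633929102 w 0.2004524825663878 [ 1.8624162   2.31780322 -0.25976363] [ 35.  22.   3.   1. -72.  11.]
[[-0.2, 1.3, 0.0], -3.8], [[-0.0, 2.7, 0.0], -7.6], [[0.2, 4.0, 0.0], -11.5], [[0.5, 5.3, 0.0], -15.3], [[0.9, 6.5, 0.1], -19.1], [[1.4, 7.8, 0.1], -22.9], [[2.0, 9.0, 0.1], -26.7], [[2.6, 10.1, 0.1], -30.5], [[3.4, 11.3, 0.1], -34.4], [[4.2, 12.3, 0.1], -38.2], [[5.0, 13.3, 0.2], -42.0], [[6.0, 14.3, 0.2], -45.8], [[7.0, 15.2, 0.2], -49.6], [[8.0, 16.0, 0.2], -53.4], [[9.1, 16.7, 0.3], -57.2], [[10.3, 17.4, 0.3], -61.1], [[11.5, 18.0, 0.3], -64.9], [[12.7, 18.5, 0.3], -68.7],
```

Request:
{"op": "carry_out", "data": {"steps": [[[0, 1.3, 0], -3.8], [[0.1, 2.7, 0], -7.6], [[0.4, 4.0, 0], -11.5], [[0.7, 5.3, 0], -15.3], [[1.1, 6.5, 0], -19.1], [[1.6, 7.8, 0.1], -22.9], [[2.2, 9.0, 0.1], -26.7], [[2.8, 10.1, 0.1], -30.5], [[3.6, 11.3, 0.1], -34.4], [[4.4, 12.3, 0.1], -38.2], [[5.2, 13.3, 0.2], -42.0], [[6.2, 14.3, 0.2], -45.8], [[7.1, 15.2, 0.2], -49.6], [[8.1, 16.0, 0.2], -53.4], [[9.2, 16.6, 0.3], -57.2], [[10.4, 17.3, 0.3], -61.1], [[11.6, 17.9, 0.3], -64.9], [[12.7, 18.3, 0.3], -68], [[12.7, 18.3, 0.3], -68], [[12.7, 18.3, 0.3], -68]]}}

```text
time_s: 27.5
tcp_pos: [0.5633, -0.0016, 0.2475]
ee_rot: [[0.908, 0.419, 0.013], [0.419, -0.908, -0.017], [0.005, 0.02, -1.0]]
wrist_force: [5.6, -0.1, -3.8]
gripper_width: 0.197
```

Request:
{"op": "carry_out", "data": {"steps": [[[0, 0, 0], 0], [[0, 0, 0], 0], [[0, 0, 0], 0], [[0, 0, 0], 0], [[0, 0, 0], 0], [[0, 0, -4], 0], [[0, 0, -8], 0], [[0, 0, -12], 0], [[0, 0, -12], 0]], "gripper": 0.4}}

```text
time_s: 28.4
tcp_pos: [0.5638, 0.0002, 0.3745]
ee_rot: [[0.908, 0.419, 0.026], [0.419, -0.908, -0.015], [0.017, 0.025, -1.0]]
wrist_force: [0.4, 0.8, -0.3]
gripper_width: 0.703
```

Request:
{"op": "carry_out", "data": {"steps": [[[-4, 0, 0], 0], [[-8, 0, 0], 0], [[-12, 0, 0], 0], [[-12, 0, 0], 0]]}}

```text
time_s: 28.8
tcp_pos: [0.4512, -0.0516, 0.3736]
ee_rot: [[0.908, 0.417, 0.027], [0.418, -0.908, -0.015], [0.019, 0.025, -1.0]]
wrist_force: [1.1, -0.5, 0.7]
gripper_width: 0.697
```

```bash
python3 - <<'E'
from chk import *
s=r.sense();print(s['time_s'],s['tcp_pos'],s['wrist_force'])
for c in ['side','top']:
    im=r.capture(c)
    for t in ['lamp_shade','lamp_grip','loaf','board','board_corner_near','board_corner_far','tart','jar','mug']: print(c,t,[(S(d['centre']),np.round(d['centre'],3),round(d['confidence'],2)) for d in r.place_of(c,t)][:2])
    if c=='side': cv2.imwrite('pics/s7.png',cv2.resize(im[150:330,230:410,::-1],None,fx=3.3,fy=3.3,interpolation=cv2.INTER_CUBIC))
E
```

```text
28.8 [ 0.45117135 -0.051585    0.37355849] [ 1.08896485 -0.48679752  0.73002275]
side lamp_shade [([0.0089, -0.1507], array([ 0.567, -0.006,  0.167]), 0.95), ([-0.0882, 0.3], array([ 0.426,  0.434, -0.001]), 0.45)]
side lamp_grip [([0.0053, -0.146], array([ 0.563, -0.001,  0.269]), 0.58)]
side loaf [([-0.027, -0.698], array([ 0.585, -0.554,  0.001]), 0.92), ([-0.006, -0.1479], array([ 0.552, -0.004,  0.027]), 0.89)]
side board [([-0.0025, -0.1352], array([0.554, 0.009, 0.   ]), 0.77), ([-0.2362, -0.2303], array([ 0.331, -0.109, -0.003]), 0.71)]
side board_corner_near [([-0.2925, -0.2802], array([ 0.28 , -0.164,  0.011]), 0.64), ([-0.0909, -0.0725], array([0.46 , 0.062, 0.011]), 0.61)]
side board_corner_far [([-0.2666, -0.1561], array([ 0.293, -0.038,  0.014]), 0.97), ([0.0847, -0.0698], array([0.635, 0.082, 0.014]), 0.72)]
side tart [([-0.0009, 0.01], array([0.542, 0.153, 0.03 ]), 0.81)]
side jar [([-0.088, 0.2974], array([0.427, 0.431, 0.002]), 0.62), ([-0.0903, -0.0706], array([0.46 , 0.064, 0.013]), 0.46)]
side mug [([0.2035, -0.3346], array([ 0.779, -0.17 , -0.002]), 0.76)]
top lamp_shade [([0.0068, -0.1474], array([ 0.565, -0.002,  0.161]), 0.97)]
top lamp_grip [([0.0064, -0.1473], array([ 0.564, -0.002,  0.266]), 0.94)]
top loaf [([-0.0274, -0.6972], array([ 0.584, -0.553,  0.   ]), 0.95), ([0.2076, -0.3344], array([ 0.783, -0.169,  0.004]), 0.18)]
top board [([-0.2353, -0.223], array([ 0.331, -0.101,  0.   ]), 0.56)]
top board_corner_near [([-0.2913, -0.2745], array([ 0.28 , -0.158,  0.011]), 0.73)]
top board_corner_far [([-0.2696, -0.1567], array([ 0.29 , -0.039,  0.014]), 0.67), ([0.0839, -0.0692], array([0.634, 0.083, 0.014]), 0.65)]
top tart [([-0.0101, 0.0106], array([0.532, 0.153, 0.029]), 0.81)]
top jar [([-0.0908, 0.2961], array([0.424, 0.429, 0.002]), 0.96)]
top mug [([0.2069, -0.3365], array([ 0.782, -0.171,  0.002]), 0.57)]
```

View pics/s7.png

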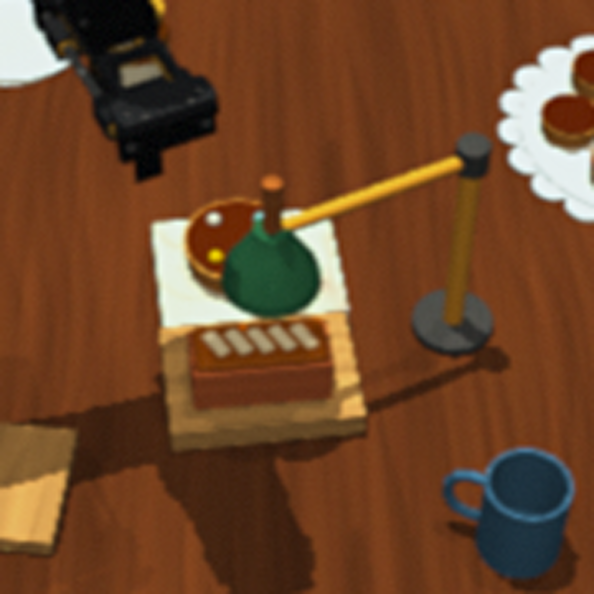

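The shade at (270,270) hangs above the loaf at (262,360). Both stand free, the joint is closed and the gripper is clear at (150,120). The shade centre is about 14 mm from the loaf centre, so I hand in.

```bash
python3 -c "
from station import r
print(r.finish_job())"
```

```text
the job is handed in; nothing more can be done
None
```

I finished all four steps and handed the job in at about 30 s of the 72 s. The hand-in gives no verdict, so what follows is from my own last checks.

- **Lamp aside:** I pinched the handle and swung the lamp until its shade was about 70 mm past the slab's centre line.
- **Board:** I pushed it with both open fingers until it pressed on the slab at about 24 N. The networks put both corners at -67 to -73 mm in the slab's frame (limit -75 mm), so the gap is 3 mm or less. The ends are in line within about 4 mm, and the joint looks closed in the last picture.
- **Loaf:** The copper one stands upright and released on the board. It is about 3 mm along and 13 mm across from the board's centre, with its long axis parallel to the board.
- **Lamp back:** The shade centre is about 14 mm from the loaf's centre, and the gripper was well clear before I handed in.
- **Tart, jar and mug:** The jar and mug read within 4 mm of their first positions. For the tart, the side camera read 10 mm further along x than the top camera. The top camera agrees with its first reading within 4 mm, and nothing touched the tart, so I take this as network noise.

In the last top view the shade hid the loaf and board, so their final positions come from the side camera.

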